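# Check the plate of a contact grill with an infrared thermometer

### The arm

A 6-joint arm with a two-finger parallel gripper is mounted at the origin on a cart in front of the work surface, level with it; the furniture and walls round the work are solid. World frame = base frame: x ahead of the robot, y to its left, z up, the work surface at z = 0. Lengths are in mm, angles in degrees, forces in N, time in s.
With the tool pointing down it reaches from about 300 to 825 mm from the base axis. Payload 5.4 kg.
Tool frame: the origin (TCP) lies on the centre line of the jaws, within the pads' length; the fingertips stand 17 mm ahead of it and the grasp point (between the pads) lies 2 mm behind it; z points along the fingers, y is the line along which they close (so a half turn about z gives the same grasp; the last joint's range is limited). The gripper opens to 92 mm and grips with 3 to 60 N. Pads are 20 mm wide; open, the fingers measure 128 mm over their backs; the gripper's body (75 mm by 189 mm) begins 69 mm behind the grasp point.
Start: joints at [-88.585, 9.076, 91.501, -0, 79.423, -12.038], TCP at [133.75, -559.211, 231.601] pointing down, gripper open.
Joint ranges: [-166.64, 166.64], [-54.1, 131.32], [10.49, 154.53], [-73.88, 253.88], [9.74, 151.15], [-171.62, 171.62]. Speed limits (degrees/s): [147.25, 147.25, 180, 180, 180, 180].

### API

Orientations are given as [roll, pitch, yaw] about the fixed x, y, z axes, in that order (R = Rz(yaw) Ry(pitch) Rx(roll)).
In Python, from rig import env, vision, spot_in, place_of gives the robot as it stands. The module is installed in compiled form; this text tells all that it offers.
- The arm moves only by the shell command python3 -m creep 'ROWS'. ROWS is text: rows parted by semicolons, each of 5 numbers parted by spaces: the shift along the world's x, y, z in m, then the turn about the world's z in rad, then the gripper command: -1 is fully open, 1 is shut, values between are in proportion. A call has 1 to 5 rows; each row is the pose to reach, as a shift and turn from the pose commanded when the call began; what a row does not reach only later rows make up. A row lasts 1/8 s, in which the tool goes at most 62.5 mm and 10.7 degrees, less where a joint would pass 70% of its speed; a pose out of reach is approached as far as the arm can. A call with a gripper value outside its range is refused whole. The fingers move at their own pace and stop on an object; the grip force is fixed at half the most. Time passes only in rows, so rows that repeat a pose let the fingers close. It gives the time, the measured TCP pose, the force, the opening and the grip force at its end, in the units of the state.
- env.read_state(): the state, without advancing time (a new reading comes with each control period).
- vision.camera(name): name is "side" or "top"; returns a dict with "image" (480x640x3 uint8, red, green, blue), "K" (3x3 intrinsics, pixels), "cam_to_world" (4x4, takes a point from camera to world coordinates). Camera axes: x right, y down, z forward; pixel columns grow to the right and rows downward; lengths in mm; the calibration is good to about 2 mm. A picture is of the moment at which its call begins. There is no depth.
- env.finish_job(): hands the job in; it is judged then, once.
Trained networks look in a picture, given as the dict that the camera call returned (one of the last four; its "shot" number tells which), for a name from the list of things; names that differ only in an ending like _2 or _b are one class to them, and where a whole thing is asked for, a point or a joint stands for the part that bears it (a point fixed in the world has none). Each returns a list of dicts, best first, with "conf" (0 to 1); they miss things now and then, are a little off and sometimes report something else, mostly with a low value. They report only what shows in the picture. A call takes as long as a camera call.
- spot_in(target, picture): "pixel" ([column, row] in pixels, amid what is visible of it).
- place_of(target, picture): "pixel" ([column, row] in pixels: a listed point, or the origin of a listed thing).
The state is a dict: "clock": time; "joint_pos": joint angles; "joint_velocities": joint speeds; "tau": joint torques, N m; "eef_pos": TCP position; "eef_rot": TCP orientation; "force": force on the tool from outside, world axes, zero at the start; "ft_torque": the same for the moment, N m; "gripper_width": finger opening in mm; "gripper_force": force on a finger pad.
Only numpy, scipy, OpenCV 4.12 (cv2) and the standard library are available. Lean on these libraries where they do the work, as an engineer would, in place of code of your own. Each camera call takes 0.05 s, during which the arm holds its last target. There are 200 camera calls.

### The job

Raise the lid of the small contact grill to about 70 degrees and let go, so that it stays there by itself. Then pick up the infrared thermometer, aim its lens at the round disc in the middle of the lower plate from about 12 cm away, and hold it steady there for two seconds without touching the grill with it. Finally lay it flat on its cork pad again, wholly on the pad and along it, leaving the lid as you set it and the salt shaker and yoghurt pot where they stand.

Things in the scene. Friction and masses are not known exactly. Their poses are not given: they have to be found in the camera images.
- grill: Small contact grill, fixed on the worktop: black base 140 (x) x 180 (y) x 42 mm high with a dark ribbed lower plate, steel lid above. Origin at the centre of its underside, z up; its front (handle side) faces its own -x, the hinge is at its rear (+x). Two hinge cheeks at the rear corners rise to 72 mm.
- lid (a joint): Angle of the grill's lid, rad: 0 shut (level), 1.222 = 70 degrees open, stop at 1.75. Stiff friction hinge, stays at any angle where it is left; moving it takes about 3 to 5 N at the bar. The lid starts shut or slightly open.
- lid_hinge (a point): Point on the lid's hinge line, in the middle: at (58, 0, 60) mm in the grill's frame. The line runs along the grill's y. The lid opens front edge upward.
- lid_bar (a point): Middle of the lid's handle: a round black bar 14 mm thick, 116 mm long, along the grill's y, on two steel arms 110 mm apart. 165 mm from the hinge line (in the lid's frame 165 mm to the front and 6 mm above the hinge line), its axis 44 mm ahead of the front edge of the lid. With the lid shut it is 66 mm above the worktop and 107 mm ahead of the grill's centre.
- disc (a point): Target: centre of the top of the round bright disc, 36 mm diameter, in the middle of the lower plate, facing up, at (-8, 0, 48) mm in the grill's frame; hidden by the lid until it is opened.
- thermometer: Stick-shaped infrared thermometer, 120 g, lying flat: white body 135 long (x from -85 to +50 mm) x 34 wide (y) x 34 mm high, round grey head at its front end (+x), 32 mm thick, reaching 10 mm above the body and to x = +77 mm; overall 162 mm. Origin on the underside of the body (z = 0), near its middle; x forward along the body, z up. Grip the body across its width near the origin (balance point about x = -5 mm).
- lens: The thermometer's round lens at the lower end of the head, part of the thermometer. Origin at the lens's centre: (69, 0, 12) mm in the thermometer's frame. Its x axis is the line of sight: straight out of the lens, forward and steeply down, 60 degrees below the thermometer's x axis (direction (0.5, 0, -0.866) in the thermometer's frame). Its y axis is the thermometer's y.
- pad: Rectangular cork pad in an aluminium base, fixed on the worktop, 200 (x) x 96 (y) x 8 mm; the thermometer lies on it at the start, roughly along it, head to +x. Origin at the centre of its underside, z up; its top is at 8 mm.
- salt_shaker: Salt shaker standing loose between grill and pad, 44 mm diameter, 90 mm high; origin at the centre of its underside.
- yoghurt_pot: Yoghurt pot standing loose between grill and pad, 72 mm diameter, 71 mm high; origin at the centre of its underside.
- lid_inside (a point): Middle of the lid's inner (under) face, 62 mm from the hinge line; its z axis points through the lid from the inside to the outside, its -z out over the lower plate.

How it is judged (in metres and radians):
On the way, in this order (a step that is already met when the one before it is completed fails the run):
1. the lid stands open at 70 degrees, within 10, let go and still (value of joint lid between 1.047 and 1.397 rad and velocity of joint lid between -0.05 and 0.05 rad/s and contact force between the fingers and grill below 0.1 N), for 0.5 s.
2. the thermometer's line of sight meets the disc (its centre within 16 mm of the line), lens 80 to 160 mm from it and on the open side of the lid, held steady (y of disc in the frame of lens between -0.016 and 0.016 m and z of disc in the frame of lens between -0.016 and 0.016 m and x of disc in the frame of lens between 0.08 and 0.16 m and z of lens in the frame of lid_inside below 0 m and linear speed of thermometer below 0.02 m/s and angular speed of thermometer below 0.15 rad/s and value of joint lid between 1.047 and 1.397 rad), for 1.5 s.
At the end, for the whole second after the job is handed in: The thermometer lies at rest and flat (within 5 degrees) on the pad, its origin within 30 mm of the pad's middle along and across and within 14 degrees of the pad's length, either way round; the lid still stands at 70 degrees within 10 and at rest (value of joint lid between 1.047 and 1.397 rad and velocity of joint lid between -0.05 and 0.05 rad/s and x of thermometer in the frame of pad between -0.026 and 0.034 m and y of thermometer in the frame of pad between -0.03 and 0.03 m and z of thermometer in the frame of pad between 0.004 and 0.012 m and angle between thermometer's own z axis and vertical below 0.08 rad and angle between the x axis of thermometer and the x axis of pad, either way round below 0.25 rad and linear speed of thermometer below 0.02 m/s); the robot touches nothing.
It fails at once if the thermometer is pressed against the grill (contact force between thermometer and grill above 1 N).
It fails at once if the salt shaker is displaced by more than 3 cm (distance of salt_shaker from where it was at the start of the episode above 0.03 m).
It fails at once if the yoghurt pot is displaced by more than 3 cm (distance of yoghurt_pot from where it was at the start of the episode above 0.03 m).
It also fails if it takes over 67 s, if anything falls off the work surface, if the arm or the gripper's body presses on something with over 40 N, if the wrist force passes 120 N, or if a joint passes its speed limit or range.

## Working session

There is one attempt and no reset: what is moved stays moved. The work goes in short steps, Python scripts to look and compute and a shell command to move; the robot and the scene stay as the last step left them, time stands still between calls to the robot, and variables do not carry over. Pictures are saved under pics/ and viewed, at most 10 in all, crops included, and the job is handed in when it is done.

```bash
mkdir -p pics; cat > h.py <<'E'
import numpy as np, cv2
from rig import env, vision, spot_in, place_of
def ray(p,px):
    K=np.array(p["K"]);T=np.array(p["cam_to_world"])
    d=T[:3,:3]@np.linalg.inv(K)@np.array([px[0],px[1],1.]);return T[:3,3],d/np.linalg.norm(d)
def atz(p,px,z):
    o,d=ray(p,px);return o+d*(z-o[2])/d[2]
def tri(rs):
    A=0;b=0
    for o,d in rs:
        M=np.eye(3)-np.outer(d,d);A=A+M;b=b+M@o
    return np.linalg.solve(A,b)
def save(p,n): cv2.imwrite("pics/"+n,p["image"][:,:,::-1])
E
python3 - <<'E'
from h import *
P={n:vision.camera(n) for n in("side","top")}
for n in P: save(P[n],n+"0.png"); print(n,np.array(P[n]["cam_to_world"]).round(2)[:3].tolist())
for t in ["grill","lid_hinge","lid_bar","thermometer","lens","pad","salt_shaker","yoghurt_pot"]:
    r={}
    for n in P:
        q=place_of(t,P[n]); 
        if q: r[n]=q[0]
    print(t,{n:(np.round(v["pixel"]).tolist(),round(v["conf"],2)) for n,v in r.items()}, end=' ')
    if len(r)==2: print(tri([ray(P[n],r[n]["pixel"]) for n in r]).round(1))
    else: print()
print(env.read_state())
E
```

```text
side [[-1.0, 0.01, -0.05, 567.73], [0.04, 0.57, -0.82, 996.13], [0.02, -0.82, -0.57, 651.79]]
top [[0.2, -0.96, 0.2, 327.82], [-0.98, -0.19, 0.04, 161.44], [0.0, -0.2, -0.98, 1055.59]]
grill {'side': ([298.0, 230.0], 0.69), 'top': ([420.0, 263.0], 0.93)} [5.565e+02 2.350e+01 5.000e-01]
lid_hinge {'side': ([272.0, 206.0], 0.97), 'top': ([434.0, 224.0], 0.96)} [615.9  18.7  60.1]
lid_bar {'side': ([346.0, 202.0], 0.63), 'top': ([414.0, 317.0], 0.94)} [449.8  26.9  73.8]
thermometer {'side': ([302.0, 350.0], 0.86), 'top': ([226.0, 223.0], 0.92)} [556.6 392.6  11.2]
lens {'top': ([227.0, 186.0], 0.68)} 
pad {'side': ([304.0, 350.0], 0.9), 'top': ([232.0, 227.0], 0.87)} [553.3 381.5  -1. ]
salt_shaker {'side': ([265.0, 278.0], 0.98), 'top': ([340.0, 210.0], 0.82)} [624.5 188.3  -0.7]
yoghurt_pot {'side': ([263.0, 277.0], 0.62), 'top': ([322.0, 296.0], 0.8)} [544.6 189.9  -9.6]
{'clock': 0.9, 'joint_pos': array([-8.85868770e+01,  9.07665896e+00,  9.15005982e+01, -7.38016015e-04,
        7.94236495e+01, -1.20391093e+01]), 'joint_velocities': array([ 0.08074399, -0.04096467, -0.02881072, -0.03372679, -0.0440804 ,
       -0.05063542]), 'tau': array([-1.55341454e-04, -3.85577917e+01, -3.22361684e+01,  7.01095210e-02,
        3.08031938e-02, -2.81072982e-05]), 'eef_pos': array([ 133.72779465, -559.21915924,  231.59792326]), 'eef_rot': array([-1.79998962e+02,  5.20389564e-04,  1.34523678e+01]), 'force': array([-0.67977566, -0.17866245,  0.52641085]), 'ft_torque': array([ 0.02713394, -0.03159879, -0.0170358 ]), 'gripper_force': 0.0, 'gripper_width': 92.20142955059374}
```

View pics/side0.png

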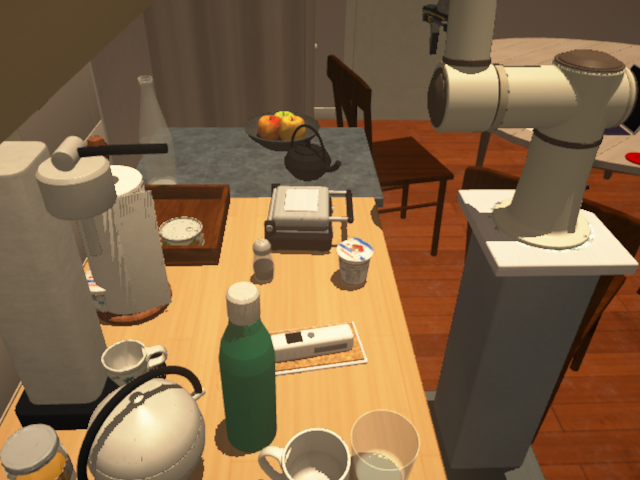

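View pics/top0.png

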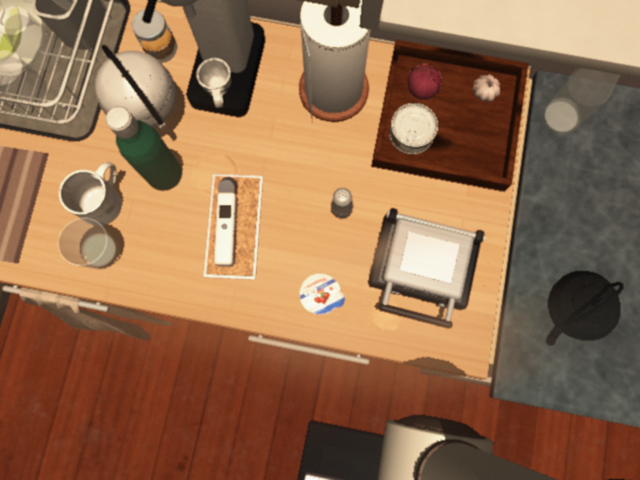

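The side view shows the grill at (300,217) with its bar at (350,205), the pot at (354,262), the shaker at (263,262), the thermometer at (310,342) and a bottle in front of it at (248,370). The top view shows the pad corners at about (213,175), (262,177), (255,277) and (205,276). The bar runs from (383,308) to (450,322), and the bottle goes from its cap at (120,120) to its base at about (165,178).

```bash
python3 - <<'E'
from h import *
p=vision.camera("top"); s=vision.camera("side")
for n,px,z in [("padA",(213,175),8),("padB",(262,177),8),("padC",(255,277),8),("padD",(205,276),8),("bar1",(383,308),70),("bar2",(450,322),70),("cheek1",(393,215),70),("cheek2",(480,236),70),("bottlebase",(165,178),0),("th_tail",(225,265),34),("th_head",(228,182),40),("pot",(322,295),71),("salt",(342,195),90)]:
    print(n,atz(p,px,z).round(0))
print("bottle cap",tri([ray(p,(119,119)),ray(s,(242,292))]).round())
print("bottle base side",atz(s,(250,440),0).round())
print("bar", tri([ray(p,(416.5,315)),ray(s,(350,206))]).round())
E
```

```text
padA [643. 439.   8.]
padB [657. 347.   8.]
padC [467. 318.   8.]
padD [451. 408.   8.]
bar1 [449.  82.  70.]
bar2 [448. -33.  70.]
cheek1 [614.  94.  70.]
cheek2 [607. -62.  70.]
bottlebase [621. 530.   0.]
th_tail [474. 371.  34.]
th_head [625. 401.  40.]
pot [451. 189.  71.]
salt [627. 189.  90.]
bottle cap [627. 531. 255.]
bottle base side [632. 549.   0.]
bar [448.  24.  63.]
```

```bash
python3 -m creep '0.03 0.056 0 0.18 0.35;0.06 0.112 0 0.36 0.35;0.09 0.167 0 0.54 0.35;0.118 0.22 0 0.72 0.35;0.147 0.275 0 0.9 0.35'; python3 -m creep '0.03 0.055 0 0.15 0.35;0.06 0.11 0 0.3 0.35;0.09 0.165 0 0.4 0.35;0.12 0.22 0 0.4 0.35;0.148 0.275 0 0.4 0.35'
```

```text
clock: 1.62
eef_pos: [281.4, -282.5, 231.8]
eef_rot: [179.9, 0.0, 65.3]
force: [1.0, -0.2, 0.7]
gripper_width: 44.0
gripper_force: 0.0
clock: 2.25
eef_pos: [429.6, -7.2, 232.1]
eef_rot: [179.9, 0.0, 87.9]
force: [0.1, -1.4, 0.1]
gripper_width: 29.7
gripper_force: 0.0
```

```bash
python3 -m creep '0.015 0.032 -0.05 0 0.35;0.015 0.032 -0.1 0 0.35;0.015 0.032 -0.115 0 0.35;0.015 0.032 -0.115 0 0.35'; python3 - <<'E'
from h import *
P={n:vision.camera(n) for n in("side","top")}
c=P["top"]["image"][200:360,340:500]; d=P["side"]["image"][130:290,230:390]
cv2.imwrite("pics/a.png",cv2.resize(np.hstack([c,d]),(800,400),interpolation=cv2.INTER_CUBIC)[:,:,::-1])
for t in["lid_bar","lid_hinge"]:
    r={n:place_of(t,P[n]) for n in P}
    print(t,{n:(v[0]["pixel"],v[0]["conf"]) for n,v in r.items() if v}, tri([ray(P[n],v[0]["pixel"]) for n,v in r.items() if v]) if all(r.values()) else 0)
E
```

```text
clock: 2.75
eef_pos: [443.6, 22.5, 116.7]
eef_rot: [-179.9, -0.0, 87.9]
force: [-0.1, 0.1, -0.5]
gripper_width: 30.4
gripper_force: 0.0
lid_bar {'side': ([351.8, 203.9], 0.6), 'top': ([414.4, 318.1], 0.82)} [442.8630406   27.12640483  70.103601  ]
lid_hinge {'side': ([272.9, 208.5], 0.91), 'top': ([434.4, 222.2], 0.87)} [616.25129568  19.01644566  56.28139735]
```

View pics/a.png

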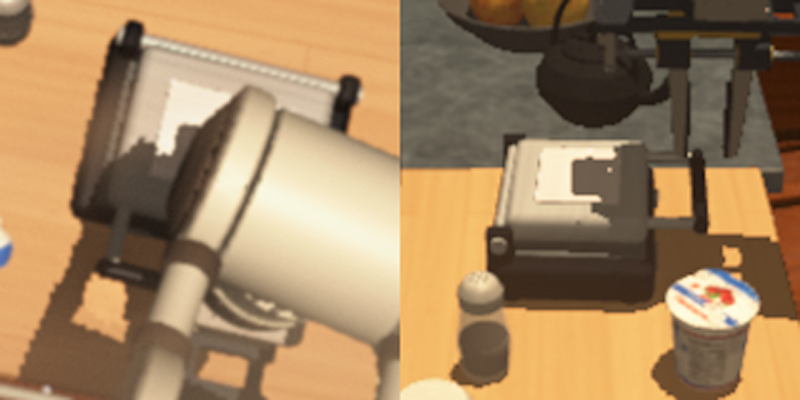

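The crop shows the fingers straddling the bar from above. In the side view the bar is at crop column 699 and the gap between the fingers is centred at 708, so the tool is about 5 mm too far forward. I'll shift +3 mm in x, descend and close.

```bash
python3 -m creep '0.003 0.002 -0.02 0 0.35;0.003 0.002 -0.04 0 0.35;0.003 0.002 -0.05 0 0.35;0.003 0.002 -0.05 0 0.35'; python3 -m creep '0 0 0 0 1;0 0 0 0 1;0 0 0 0 1;0 0 0 0 1'
```

```text
clock: 3.55
eef_pos: [446.5, 24.8, 66.5]
eef_rot: [-180.0, -0.0, 87.9]
force: [-0.5, 0.8, 0.0]
gripper_width: 30.1
gripper_force: 0.0
clock: 4.05
eef_pos: [447.7, 24.6, 67.4]
eef_rot: [179.9, 0.0, 87.9]
force: [1.7, 0.3, 2.3]
gripper_width: 12.8
gripper_force: 30.0
```

```bash
python3 -m creep '0.0015 0 0.017 0 1;0.005 0 0.034 0 1;0.010 0 0.051 0 1;0.017 -0.001 0.067 0 1;0.025 -0.001 0.082 0 1'
```

```text
clock: 4.68
eef_pos: [470.8, 23.4, 148.1]
eef_rot: [-179.8, 0.1, 87.9]
force: [3.6, -4.1, -7.8]
gripper_width: 13.1
gripper_force: 30.0
```

```bash
python3 -m creep '0.0136 0 0.0186 0 1;0.0296 -0.001 0.0352 0 1;0.048 -0.002 0.0493 0 1;0.068 -0.002 0.0608 0 1;0.089 -0.003 0.0694 0 1'; python3 -m creep '0 0 0 0 1;0 0 0 0 0.5;0 0 0 0 0.3;0 0 0 0 0.3'; python3 - <<'E'
from h import *
P={n:vision.camera(n) for n in("side","top")}
for t in["lid_bar","lid_hinge"]:
    r={n:place_of(t,P[n]) for n in P}
    print(t,{n:(v[0]["pixel"],v[0]["conf"]) for n,v in r.items() if v}, tri([ray(P[n],v[0]["pixel"]) for n,v in r.items() if v]) if all(r.values()) else 0)
E
```

```text
clock: 5.3
eef_pos: [560.0, 18.8, 221.2]
eef_rot: [-179.8, 0.3, 87.9]
force: [-10.0, -7.2, 7.4]
gripper_width: 13.1
gripper_force: 30.0
clock: 5.8
eef_pos: [560.5, 21.2, 217.7]
eef_rot: [-180.0, -0.0, 88.0]
force: [0.1, -0.1, 0.1]
gripper_width: 32.2
gripper_force: 0.0
lid_bar {'side': ([295.7, 139.0], 0.72)} 0
lid_hinge {'side': ([273.9, 207.3], 0.61), 'top': ([434.8, 223.9], 0.86)} [613.3981155   18.00620422  58.41801547]
```

```bash
python3 -m creep '0 0 0.03 0 0.3;0 0 0.07 0 0.3;-0.02 0.03 0.1 -0.15 0;-0.05 0.08 0.1 -0.3 0;-0.05 0.13 0.1 -0.48 -0.2'; python3 - <<'E'
from h import *
P={n:vision.camera(n) for n in("side","top")}
save(P["side"],"s1.png");save(P["top"],"t1.png")
for t in["lid_bar","lid_hinge","disc","grill","thermometer","pad"]:
    r={n:place_of(t,P[n]) for n in P}
    print(t,{n:(v[0]["pixel"],v[0]["conf"]) for n,v in r.items() if v}, tri([ray(P[n],v[0]["pixel"]) for n,v in r.items() if v]) if all(r.values()) else 0)
E
```

```text
clock: 6.72
eef_pos: [509.6, 151.5, 318.8]
eef_rot: [179.9, -0.0, 60.2]
force: [0.8, 0.9, -0.1]
gripper_width: 53.6
gripper_force: 0.0
lid_bar {'side': ([296.4, 136.8], 0.77), 'top': ([447.4, 232.3], 0.97)} [560.54818684  20.68273519 222.20913257]
lid_hinge {'side': ([270.7, 203.6], 0.73)} 0
disc {'side': ([301.1, 210.1], 0.76)} 0
grill {'side': ([299.5, 231.0], 0.58), 'top': ([419.4, 262.1], 0.96)} [ 5.55413177e+02  2.55276017e+01 -1.04770306e-01]
thermometer {'side': ([298.7, 350.7], 0.71), 'top': ([225.0, 221.3], 0.75)} [559.92591409 394.67024337  11.91271013]
pad {'side': ([301.9, 352.9], 0.8), 'top': ([232.2, 228.0], 0.78)} [554.21615905 382.38685557  -6.62939875]
```

View pics/s1.png

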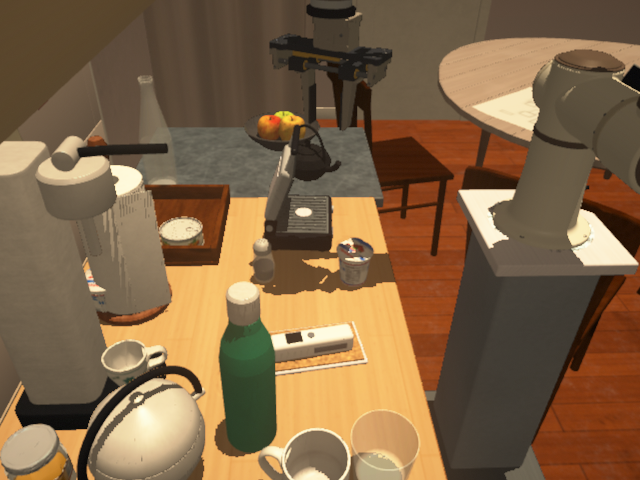

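The lid stands at about 70 degrees with the bar at (295,137), and the bright disc shows at (303,212). The pot and shaker have not moved. Next is the thermometer.

```bash
python3 -m creep '0.01 0.05 -0.02 -0.18 -0.5;0.02 0.1 -0.05 -0.36 -0.5;0.03 0.15 -0.08 -0.54 -0.5;0.04 0.2 -0.11 -0.7 -0.5;0.047 0.2375 -0.16 -0.86 -0.5'; python3 -m creep '0 0 -0.03 0 -0.5;0 0 -0.06 0 -0.5;0 0 -0.06 0 -0.5'; python3 - <<'E'
from h import *
P={n:vision.camera(n) for n in("side","top")}
c=P["top"]["image"][150:300,160:310]; d=P["side"]["image"][270:420,220:370]
cv2.imwrite("pics/b.png",cv2.resize(np.hstack([c,d]),(800,400),interpolation=cv2.INTER_CUBIC)[:,:,::-1])
s=P["side"]; print(place_of("disc",s)[:1]); print(atz(s,(303,212),48)); 
q=place_of("disc",s); print(atz(s,q[0]["pixel"],48)) if q else 0
q=place_of("disc",P["top"]); print(q[0], atz(P["top"],q[0]["pixel"],48)) if q else 0
E
```

```text
clock: 8.05
eef_pos: [559.2, 390.2, 159.1]
eef_rot: [-179.9, -0.3, 11.0]
force: [0.0, -0.5, 0.2]
gripper_width: 68.7
gripper_force: 0.0
clock: 8.43
eef_pos: [555.7, 386.6, 95.0]
eef_rot: [179.9, 0.4, 11.3]
force: [-0.4, -0.1, -0.4]
gripper_width: 68.4
gripper_force: 0.0
[]
[547.80350963  23.09680865  48.        ]
{'pixel': [423.6, 259.6], 'conf': 0.66} [550.82482464  25.17421326  48.        ]
```

View pics/b.png

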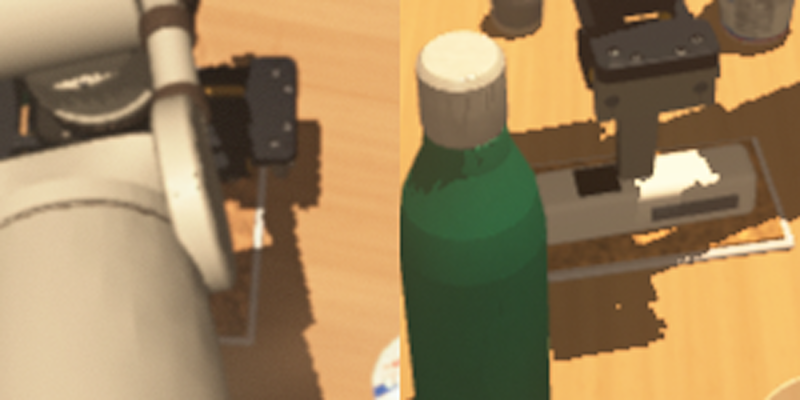

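The near finger is in front of the body, close to the middle of its length at crop (637,165), and clear of the bottle. I'll descend and grip.

```bash
python3 -m creep '0.001 0.002 -0.025 0 -0.5;0.001 0.002 -0.05 0 -0.5;0.001 0.002 -0.065 0 -0.5;0.001 0.002 -0.065 0 -0.5'; python3 -m creep '0 0 0 0 1;0 0 0 0 1;0 0 0 0 1;0 0 0 0 1'; python3 -m creep '0 0 0.02 0 1;0 0 0.06 0 1;0 0 0.12 0 1;0 0 0.15 0 1;0 0 0.15 0 1'; python3 - <<'E'
from h import *
P={n:vision.camera(n) for n in("side","top")}
d=P["side"]["image"][170:420,220:420]; c=P["top"]["image"][100:350,130:330]
cv2.imwrite("pics/c.png",cv2.resize(np.hstack([c,d]),(800,500),interpolation=cv2.INTER_CUBIC)[:,:,::-1])
for t in["thermometer","lens"]:
    r={n:place_of(t,P[n]) for n in P}
    print(t,{n:(v[0]["pixel"],v[0]["conf"]) for n,v in r.items() if v}, tri([ray(P[n],v[0]["pixel"]) for n,v in r.items() if v]) if all(r.values()) else 0)
E
```

```text
clock: 9.18
eef_pos: [558.3, 389.3, 32.7]
eef_rot: [180.0, 0.1, 11.3]
force: [0.3, 0.2, -0.2]
gripper_width: 68.8
gripper_force: 0.0
clock: 9.68
eef_pos: [559.0, 390.1, 34.0]
eef_rot: [-180.0, -0.1, 11.3]
force: [-0.2, 1.7, 1.9]
gripper_width: 33.4
gripper_force: 29.9
clock: 10.3
eef_pos: [560.7, 390.4, 188.0]
eef_rot: [-179.9, -0.4, 11.3]
force: [0.9, 0.3, -1.3]
gripper_width: 34.1
gripper_force: 29.9
thermometer {'side': ([295.6, 273.9], 0.58)} 0
lens {'side': ([251.2, 281.3], 0.89), 'top': ([320.0, 296.4], 0.49)} [555.75278735 195.32556834 -14.5115939 ]
```

View pics/c.png

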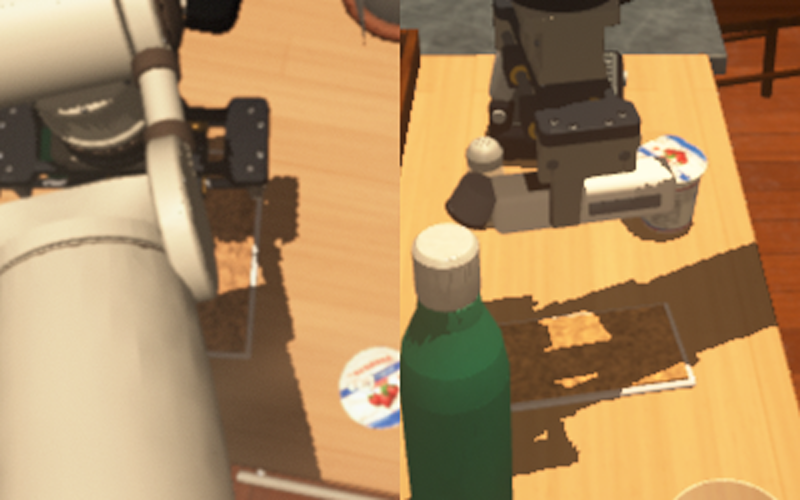

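```bash
python3 -m creep '-0.025 -0.03 0 -0.04 1;-0.06 -0.07 0 -0.08 1;-0.1 -0.11 0 -0.12 1;-0.13 -0.15 0 -0.16 1;-0.15 -0.2 0 -0.197 1'; python3 -m creep '0 -0.04 0 0 1;0 -0.08 0 0 1;0 -0.12 -0.005 0 1;0 -0.15 -0.01 0 1;0 -0.166 -0.015 0 1';  python3 -m creep '0 0 0 0 1;0 0 0 0 1'; python3 - <<'E'
from h import *
P={n:vision.camera(n) for n in("side","top")}
d=P["side"]["image"][100:300,230:430]; c=P["top"]["image"][180:380,320:520]
cv2.imwrite("pics/d.png",cv2.resize(np.hstack([c,d]),(800,400),interpolation=cv2.INTER_CUBIC)[:,:,::-1])
for t in["thermometer","lens","disc"]:
    r={n:place_of(t,P[n]) for n in P}
    print(t,{n:(v[0]["pixel"],v[0]["conf"]) for n,v in r.items() if v}, tri([ray(P[n],v[0]["pixel"]) for n,v in r.items() if v]) if all(r.values()) else 0)
s=env.read_state();print(s["eef_pos"],s["eef_rot"])
E
```

```text
clock: 11.22
eef_pos: [406.8, 188.6, 182.2]
eef_rot: [180.0, 0.1, 0.0]
force: [1.1, 0.1, -1.4]
gripper_width: 33.7
gripper_force: 29.9
clock: 11.85
eef_pos: [408.1, 22.3, 167.4]
eef_rot: [-180.0, 0.1, -0.1]
force: [-0.3, -0.3, -1.0]
gripper_width: 33.6
gripper_force: 29.9
clock: 12.1
eef_pos: [408.5, 24.1, 168.1]
eef_rot: [-180.0, 0.0, -0.0]
force: [-0.8, 0.0, -1.3]
gripper_width: 33.8
gripper_force: 29.9
thermometer {'side': ([368.9, 172.2], 0.8)} 0
lens {'side': ([336.2, 169.1], 0.71)} 0
disc {'side': ([301.1, 211.3], 0.91), 'top': ([424.2, 260.8], 0.71)} [550.2839033   23.66999229  49.60790808]
[408.76988276  23.80836723 168.38446448] [ 1.79998948e+02 -7.54339129e-03  2.75930356e-03]
```

View pics/d.png

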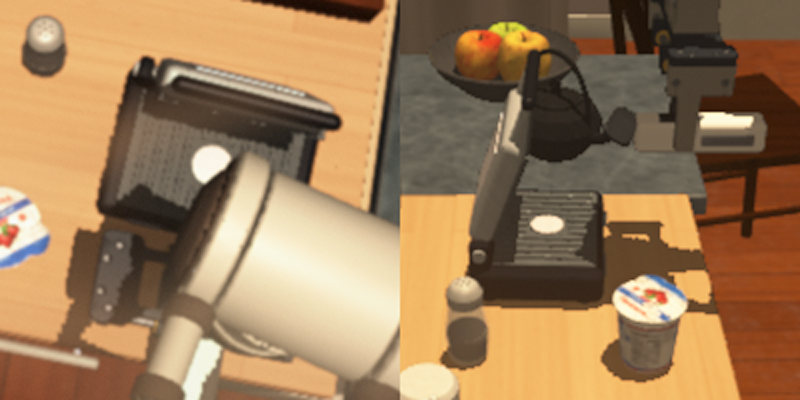

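The side crop shows the thermometer level, with its head at crop (622,127) ahead of and above the white disc at (547,224). The lid is clear of it.

```bash
python3 - <<'E'
from h import *
s=vision.camera("side")
def aty(px,y):
    o,d=ray(s,px);return (o+d*(y-o[1])/d[1]).round(1)
for n,px in [("th",(368.9,172.2)),("lens",(336.2,169.1)),("headfront",(230+605/2-100-100,0))]:
    print(n,aty(px,24))
# pixels from crop: col=230+(X-400)/2,row=100+Y/2
for n,(X,Y) in {"headfront":(605,125),"tail top":(765,118),"tail low":(763,150),"body front low":(637,150)}.items():
    print(n,aty((230+(X-400)/2,100+Y/2),24-17 if 0 else 41))
print("disc",atz(s,(230+147/2,100+112),48))
# expected lens pixel for TCP at thermo x=-9
E
```

```text
th [410.9  24.  144.7]
lens [479.4  24.  152.2]
headfront [497.9  24.  475.7]
headfront [489.   41.  175.8]
tail top [327.1  41.  183.1]
tail low [324.8  41.  146.8]
body front low [455.2  41.  147.4]
disc [546.71656541  23.11212152  48.        ]
```

```bash
python3 -m creep '0.004 0 0 0 1;0.007 0 0 0 1;0.007 0 0 0 1;0.007 0 0 0 1;0.007 0 0 0 1'; for i in 1 2 3 4; do python3 -m creep '0 0 0 0 1;0 0 0 0 1;0 0 0 0 1;0 0 0 0 1;0 0 0 0 1'|sed -n 1,3p; done
python3 - <<'E'
from h import *
s=vision.camera("side")
for t in["thermometer","lens","disc","pad"]:
    q=place_of(t,s)
    if q:
        o,d=ray(s,q[0]["pixel"]); print(t,q[0]["conf"],(o+d*(24-o[1])/d[1]).round(1),atz(s,q[0]["pixel"],48 if t=="disc" else 0).round(1))
E
```

```text
clock: 13.18
eef_pos: [415.7, 23.6, 168.3]
eef_rot: [-180.0, 0.0, -0.0]
force: [0.4, -0.1, -1.8]
gripper_width: 33.5
gripper_force: 29.9
clock: 13.8
eef_pos: [415.7, 23.6, 168.3]
eef_rot: [-180.0, -0.0, -0.0]
clock: 14.42
eef_pos: [415.7, 23.6, 168.3]
eef_rot: [180.0, -0.0, -0.0]
clock: 15.05
eef_pos: [415.8, 23.6, 168.3]
eef_rot: [-180.0, -0.0, -0.0]
clock: 15.68
eef_pos: [415.7, 23.6, 168.3]
eef_rot: [180.0, -0.0, -0.0]
thermometer 0.88 [420.3  24.  138.7] [ 380.4 -238.8    0. ]
lens 0.57 [480.3  24.  143.6] [ 455.6 -250.8    0. ]
pad 0.56 [ 556.6   24.  -380.1] [560.7 382.1   0. ]
```

```bash
python3 -m creep '0 0.03 0.005 0 1;0 0.07 0.01 0 1;0 0.11 0.01 0 1;0 0.15 0.01 0 1;0.01 0.19 0.01 0 1'; python3 -m creep '0.03 0.04 0 0.04 1;0.06 0.08 -0.01 0.08 1;0.09 0.12 -0.02 0.12 1;0.115 0.15 -0.04 0.15 1;0.129 0.167 -0.06 0.17 1'; python3 -m creep '0 0 0 0 1;0 0 -0.02 0 1;0 0 -0.04 0 1;0 0 -0.04 0 1'; python3 - <<'E'
from h import *
P={n:vision.camera(n) for n in("side","top")}
c=P["top"]["image"][150:300,160:310]; d=P["side"]["image"][250:400,220:370]
cv2.imwrite("pics/e.png",cv2.resize(np.hstack([c,d]),(800,400),interpolation=cv2.INTER_CUBIC)[:,:,::-1])
E
```

```text
clock: 16.55
eef_pos: [425.4, 215.0, 178.4]
eef_rot: [180.0, -0.0, -0.0]
force: [1.1, -0.1, -1.8]
gripper_width: 33.7
gripper_force: 29.9
clock: 17.18
eef_pos: [555.6, 382.1, 117.3]
eef_rot: [-180.0, -0.0, 9.8]
force: [-0.2, -0.8, -1.5]
gripper_width: 34.2
gripper_force: 29.9
clock: 17.68
eef_pos: [552.6, 379.2, 75.5]
eef_rot: [179.9, 0.3, 9.7]
force: [-0.6, 0.1, -1.6]
gripper_width: 33.6
gripper_force: 29.9
```

View pics/e.png

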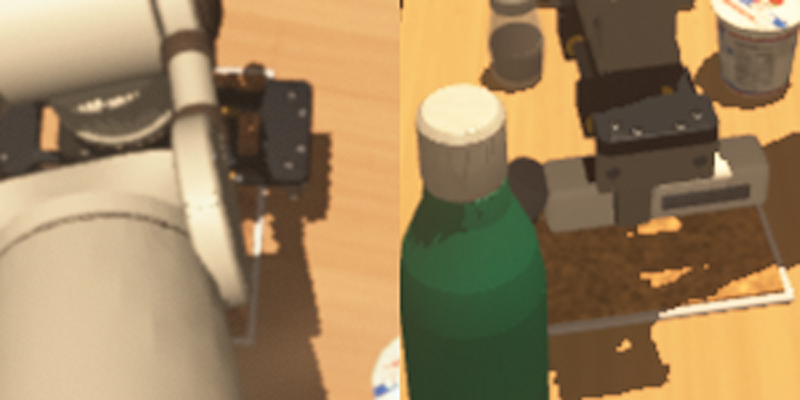

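The thermometer is level above the pad, aligned with it and clear of the bottle. I'll lower it and release.

```bash
python3 -m creep '0.002 0.001 -0.02 0 1;0.002 0.001 -0.036 0 1;0.002 0.001 -0.042 0 1;0.002 0.001 -0.044 0 1;0.002 0.001 -0.044 0 1'; python3 -m creep '0 0 0 0 0.1;0 0 0 0 -0.2;0 0 0 0 -0.5;0 0 0 0 -0.5'; python3 -m creep '0 0 0.03 0 -0.5;0 0 0.08 0 -0.5;0 0 0.13 0 -0.5;-0.03 -0.05 0.16 0 -0.5;-0.08 -0.1 0.18 0 -0.5';python3 -m creep '-0.03 -0.05 0 0 -0.5;-0.06 -0.1 0 0 -0.5;-0.09 -0.15 0 0 -0.5;-0.09 -0.15 0 0 -0.5';  python3 - <<'E'
from h import *
P={n:vision.camera(n) for n in("side","top")}
d=P["side"]["image"][100:400,200:400]; c=P["top"]["image"][100:400,160:360]
cv2.imwrite("pics/f.png",cv2.resize(np.hstack([c,d]),(800,600),interpolation=cv2.INTER_CUBIC)[:,:,::-1])
for t in["thermometer","pad","lid_bar"]:
    r={n:place_of(t,P[n]) for n in P}
    print(t,{n:(v[0]["pixel"],v[0]["conf"]) for n,v in r.items() if v}, tri([ray(P[n],v[0]["pixel"]) for n,v in r.items() if v]) if all(r.values()) else 0)
E
```

```text
clock: 18.4
eef_pos: [556.9, 381.7, 34.4]
eef_rot: [-180.0, -0.0, 9.7]
force: [-0.2, -0.7, -1.5]
gripper_width: 33.9
gripper_force: 30.0
clock: 18.9
eef_pos: [556.8, 381.6, 34.4]
eef_rot: [-180.0, -0.0, 9.7]
force: [-0.0, 0.2, -0.1]
gripper_width: 68.3
gripper_force: 0.0
clock: 19.52
eef_pos: [486.8, 290.2, 212.7]
eef_rot: [-180.0, -0.2, 9.7]
force: [-0.1, -0.4, 1.3]
gripper_width: 68.9
gripper_force: 0.0
clock: 20.02
eef_pos: [394.4, 139.1, 210.0]
eef_rot: [180.0, 0.0, 9.5]
force: [0.1, 0.1, 0.2]
gripper_width: 68.9
gripper_force: 0.0
thermometer {'side': ([302.1, 342.1], 0.93), 'top': ([232.0, 225.1], 0.85)} [554.30936909 379.40463739  15.88446614]
pad {'side': ([302.8, 210.3], 0.69), 'top': ([233.8, 227.0], 0.7)} [529.17442457 328.33778048 233.64904261]
lid_bar {'side': ([295.3, 139.7], 0.88), 'top': ([448.1, 233.3], 0.73)} [562.09096706  18.00211072 214.56163798]
```

View pics/f.png

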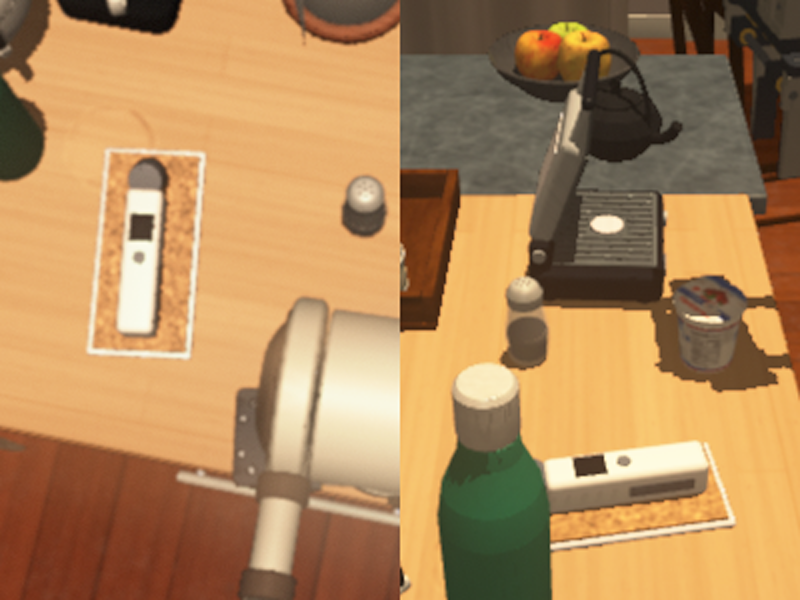

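The thermometer lies centred on the pad and along it, with its head at (147,172) and its tail at (135,330) in the crop. The lid is still at about 70 degrees, and the shaker and pot have not moved. I'm handing in.

```bash
python3 -c "
from rig import env
print(env.finish_job())"
```

```text
the job is handed in; nothing more can be done
None
```

I carried out every step and handed the job in at about 20 s, but the hand-in returned no verdict: the lid stands at about 70°, the thermometer was held on the disc for nearly 3 s and now lies flat on its pad, and the shaker and pot did not visibly move.

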